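Load the belt pulley flange down and hold the tensioner back

ROBOT

A 6-joint arm with a two-finger parallel gripper is mounted at the origin on a cart in front of the work surface, level with it; the furniture and walls round the work are solid. World frame = base frame: x ahead of the robot, y to its left, z up, the work surface at z = 0. Lengths are in m, angles in rad, forces in N, time in s.
With the tool pointing down it reaches from about 0.3 to 0.875 m from the base axis. Payload 6.4 kg.
Tool frame: the origin (TCP) lies between the finger pads; the fingertips stand 8 mm ahead of it and the grasp point (between the pads) lies 11 mm behind it (ctrl.finger_overhang is the distance from the TCP to the fingertips, in m); z points along the fingers, y is the line along which they close (so a half turn about z gives the same grasp; the last joint's range is limited). The gripper opens to 85 mm and grips with 20 to 120 N. Pads are 22 mm wide; open, the fingers measure 114 mm over their backs; the gripper's body (76 mm by 85 mm) begins 54 mm behind the grasp point. The pads swing forward as they close: fully open they stand 13 mm farther back than shut.
Start: joints at [0.95, 0.181, 1.607, -0, 1.354, -0.206], TCP at [0.232, 0.526, 0.239] pointing down, gripper open.
Joint ranges: [-2.99, 2.99], [-0.89, 2.07], [0.3, 2.58], [-1.14, 4.28], [0, 2.63], [-3.12, 3.12]. Speed limits (rad/s): [2.57, 2.57, 3.01, 3.14, 3.14, 3.14].

INTERFACE

Orientations are given as a unit quaternion [w, x, y, z].
In Python, from bench import ctrl, camera gives the robot as it stands.
- The arm moves only by the shell command python3 -m pendant 'ROWS' [OPENING]. ROWS is JSON, a list of rows, each a list of 6 numbers: the shift along the world's x, y, z normalised to -1 to 1, where 1 is 200 mm, then the turn, a rotation vector about the world's x, y, z normalised to -1 to 1, where 1 is pi/2 rad. In form: [[dx, dy, dz, rx, ry, rz], ...]. A call has exactly 10 rows; each row shifts and turns the commanded pose from where the row before left it; what a row does not reach is not made up. A row lasts 1/8 s, in which the tool goes at most 62.5 mm and 10.7 degrees, less where a joint would pass 70% of its speed; a pose out of reach is approached as far as the arm can. A call with a number of a shift or a turn outside -1 to 1 is refused whole. A call with a gripper value outside its range is refused whole. OPENING is the opening, from -1 (shut) to 1 (fully open), set as the call begins (- or left out, the last holds). The fingers move at their own pace and stop on an object; the grip force is fixed at half the most. Time passes only in rows, so rows that do not move let the fingers close, or fill a call up. It gives the time, the measured TCP pose, the force, the opening and the grip force at its end, in the units of the state.
- ctrl.get_obs(): the state, without advancing time (a new reading comes with each control period).
- camera(name): name is "side" or "top" or "wrist"; returns a dict with "color" (480x640x3 uint8, blue, green, red), "fx", "fy", "cx", "cy" (pixels), "xyz" and "rotation" of the camera in the world; the wrist camera has in their place "hand_eye" (4x4, takes a point from camera to tool coordinates, whose origin is the TCP and whose axes are the flange's). Camera axes: x right, y down, z forward; pixel columns grow to the right and rows downward; lengths in m; the calibration is good to about 2 mm. The wrist camera is an equidistant fisheye: a pixel r from the principal point sees the ray r / f radians off the axis. A picture is of the moment at which its call begins: read the wrist's pose just before it. There is no depth.
- ctrl.hand_in(): hands the job in; it is judged then, once.
The state is a dict: "time_s": time; "q": joint angles; "dq": joint speeds; "joint_efforts": joint torques, N m; "eef_pos": TCP position; "eef_rot": TCP orientation; "wrist_force": force on the tool from outside, world axes, zero at the start; "torque": the same for the moment, N m; "opening": opening from 0.0 (shut) to 1.0 (fully open); "grasp_force": force on a finger pad.
Only numpy, scipy, OpenCV 4.12 (cv2) and the standard library are available. Lean on these libraries where they do the work, as an engineer would, in place of code of your own. Each camera call takes 0.05 s, during which the arm holds its last target. There are 200 camera calls.

TASK

I am about to slip the belt onto this grey drive plate: of the two identical flanged pulleys on the red side surface, take the one that stands with its flange down, seat it flange down and flat in the round pocket of the plate, and let go of it. Then push the blue sprung tensioner arm back by its steel idler roller, past the click of the orange pawl, all the way to its red stop, and finish while still holding the roller there (the pawl alone lets the arm come part of the way back). Leave the other pulley, the tape, the black-lidded jar and the loupe where they stand.

Things in the scene. Friction and masses are not known exactly. Their poses are not given: they have to be found in the camera images.
- drive_plate: Fixed grey plate 210 x 190 x 14 mm. Origin: centre of its underside. Yaw 1.27 to 1.87 rad: own x to the robot's left, own y back towards the robot, z up. Seen by the robot: pocket near left, arm pivoted behind it and pointing right, pawl at the left edge, red stop post (13 mm thick, 16 mm high) behind the arm. Right of it stands a 0.28 m high panel, left of it hangs a lamp shade: keep clear.
- pocket (a point): Centre of the flat floor of the round pocket in the drive plate, 51 mm across and 6 mm deep (floor 8 mm over the bench, plate top 14 mm over the bench). At plate x = +30, y = +60 mm.
- pivot (a point): Pivot of the tensioner arm, on the plate's top (14 mm over the bench), at plate x = +25, y = -20 mm. The hinge axis is vertical. Its axes are the plate's.
- idler (a point): Centre of the top face of the idler roller at the end of the blue arm: upright steel cylinder, 24 mm in diameter, from 28 to 63 mm over the bench, 95 mm from the pivot, free all round: pinch it from above or push it. At rest it lies towards plate -x from the pivot (to the robot's right); it moves towards plate -y (away from the robot) as the arm is pushed back.
- tensioner (a joint): Arm angle, rad: 0 at rest (start), growing anticlockwise from above: roller at pivot + 95 mm * (-cos q, -sin q) in plate axes. Its spring pushes it to 0: 3 N at the roller at 0, 6 N at the end, 1 to 3 N more while the ratchet pin rides up the pawl (0.2 to 0.45). The pawl clicks in at about 0.49; let go later, the arm comes back to about 0.49 and rests on it. Stop: 0.70.
- pawl (a joint): Travel of the orange sprung pawl on the plate, m: 0 in its forward position, up to 0.010 pushed out by the pin; it rises and snaps back to 0 at the click. It works by itself and need not be touched.
- pulley: The pulley to be used: a steel flange 46 mm in diameter and 5 mm thick at the bottom, and a brass toothed barrel 30 mm in diameter above it; 42 mm high in all, 90 g. It stands flange down on the red side surface (6 mm below the bench top). Origin: centre of the flange's underside; z points from the flange to the barrel's free end, up.
- pulley_top (a point): Centre of the free (barrel) end of that pulley, 42 mm above its origin.
- spare_pulley: The same kind of pulley standing the other way up, with the flange at the top. Leave it alone. Origin: centre of its underside (the barrel's end); z up. Which of the two pulleys stands nearer the robot differs from run to run.
- tape: Roll of masking tape, 96 mm across, 25 mm high, a bystander on the red surface.
- black_lid_jar: White jar with a black lid, 60 mm across and 80 mm high, a bystander on the red surface.
- eye_loupe: Black eye loupe, 35 mm across and 31 mm high, standing on the bench left of the plate, a bystander.

How it is judged:
On the way, in this order (a step that is already met when the one before it is completed fails the run):
1. the pulley stands seated in the pocket, flange down and let go, with the tensioner still forward (horizontal distance between pulley and pocket below 0.004 m and z of pulley in the frame of pocket between -0.003 and 0.0025 m and angle between pulley's own z axis and vertical below 0.06 rad and contact force between the fingers and pulley below 0.05 N and value of joint tensioner below 0.3 rad), for 0.2 s.
2. the tensioner arm is pushed back past the click (value of joint tensioner above 0.52 rad), for 0.1 s.
At the end, for the whole second after the job is handed in: The pulley sits flange down and released in the pocket (within 4 mm of its centre, at most 2.5 mm above its floor, tilted under 0.06 rad), and the fingers still hold the tensioner arm (contact over 1 N), at rest beyond 0.62 rad: within 0.08 rad of its stop, clear of the pawl (horizontal distance between pulley and pocket below 0.004 m and z of pulley in the frame of pocket between -0.003 and 0.0025 m and angle between pulley's own z axis and vertical below 0.06 rad and contact force between the fingers and pulley below 0.05 N and value of joint tensioner above 0.62 rad and velocity of joint tensioner between -0.05 and 0.05 rad/s and contact force between the fingers and tensioner above 1 N); the arm keeps its last pose, push and grip.
It fails at once if the flange-up pulley is moved more than 25 mm (distance of spare_pulley from where it was at the start of the episode above 0.025 m).
It fails at once if the roll of tape is moved more than 25 mm (distance of tape from where it was at the start of the episode above 0.025 m).
It fails at once if the black-lidded jar is moved more than 25 mm (distance of black_lid_jar from where it was at the start of the episode above 0.025 m).
It fails at once if the eye loupe is moved more than 25 mm (distance of eye_loupe from where it was at the start of the episode above 0.025 m).
It also fails if it takes over 64 s, if anything falls off the work surface, if the arm or the gripper's body presses on something with over 40 N, if the wrist force passes 120 N, or if a joint passes its speed limit or range.

## Working session

There is one attempt and no reset: what is moved stays moved. The work goes in short steps, Python scripts to look and compute and a shell command to move; the robot and the scene stay as the last step left them, time stands still between calls to the robot, and variables do not carry over. Pictures are saved under pics/ and viewed, at most 10 in all, crops included, and the job is handed in when it is done.

```bash
mkdir -p pics; ls; python3 - <<'E'
from bench import ctrl,camera
import cv2,json
o=ctrl.get_obs();print(o)
print(ctrl.finger_overhang)
for n in("side","top","wrist"):
    c=camera(n);cv2.imwrite(f"pics/{n}0.png",c["color"]);print(n,{k:(v.tolist() if hasattr(v,'tolist') else v) for k,v in c.items() if k!="color"})
E
```

```text
pics
{'time_s': 0.0, 'q': array([ 9.49673427e-01,  1.81554134e-01,  1.60800830e+00, -1.86716645e-05,
        1.35377435e+00, -2.06324085e-01]), 'dq': array([ 8.45261478e-04, -5.64509908e-04,  1.04296589e-03,  1.51819267e-03,
       -1.87948214e-03,  8.44259389e-05]), 'joint_efforts': array([ 5.23696835e-04, -4.44870758e+01, -3.51337409e+01, -1.99288561e-04,
        9.14837321e-03,  9.59395635e-06]), 'eef_pos': array([0.23141322, 0.52579456, 0.23837663]), 'eef_rot': array([-3.42242698e-04,  2.05913685e-01,  9.78569770e-01, -8.02153349e-04]), 'wrist_force': array([-0.7093751,  0.1828477,  0.8756721]), 'torque': array([ 0.00216353, -0.01042673, -0.01112789]), 'grasp_force': 0.0, 'opening': 0.999816258693307}
0.008
side {'fx': 489.3197893329063, 'fy': 489.3197893329063, 'cx': 318.68838810362587, 'cy': 233.54215325248174, 'xyz': [0.06736099006976741, -0.21211145561056663, 0.9891740659651787], 'rotation': [-0.21767098780566135, 0.8168811195579061, -0.5169710514191855, 0.13440799668201095]}
top {'fx': 602.1504056380131, 'fy': 602.1504056380131, 'cx': 318.9356857184124, 'cy': 245.60371350432658, 'xyz': [0.29572528804094445, 0.029501288855196706, 1.6265977261139108], 'rotation': [0.043557963378244684, -0.7007443735074331, 0.7101193428752703, -0.052825615930235256]}
wrist {'fx': 371.64829954431775, 'fy': 371.64829954431775, 'cx': 319.28559176211417, 'cy': 242.96779574390973, 'hand_eye': [[-0.0005716186664254564, -0.9589378143916215, -0.28361583415232616, 0.07204043259625831], [0.9999993809528213, -0.0008188989719837675, 0.0007533249279751317, 0.0003796352019875826], [-0.000954644474984882, -0.2836152279661536, 0.9589376888618114, -0.13461768188680234], [0.0, 0.0, 0.0, 1.0]]}
```

View pics/side0.png

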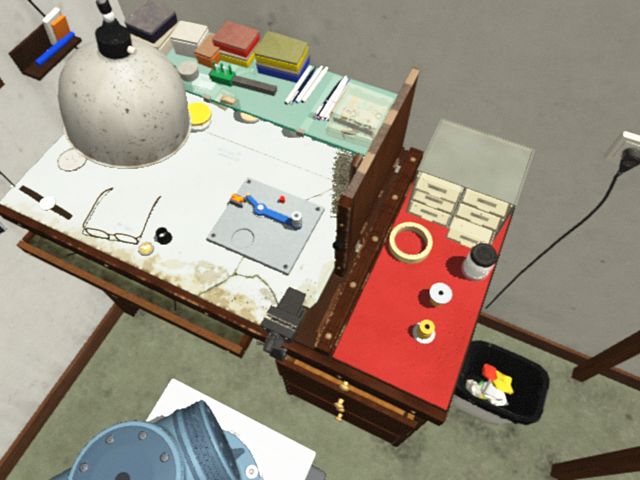

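View pics/top0.png

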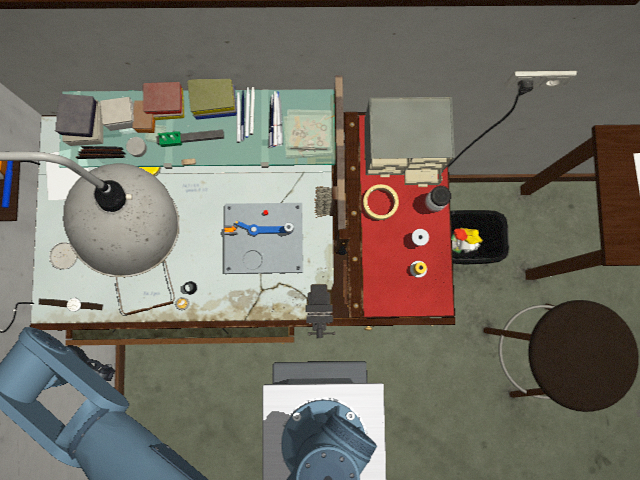

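View pics/wrist0.png

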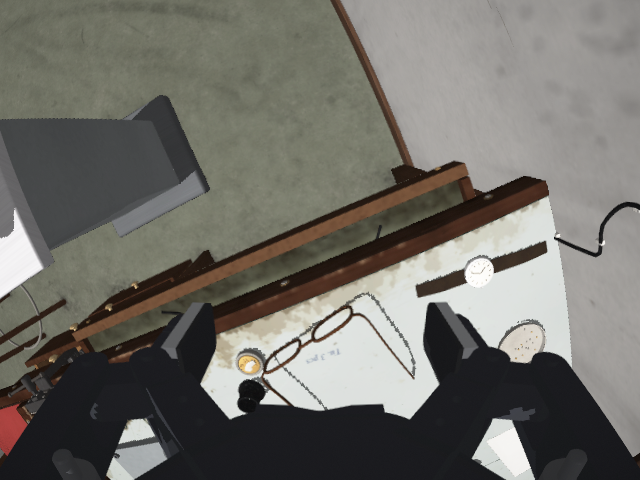

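Side view: the gold barrel (flange down) is at (426,330), the spare (flange up) at (440,294), idler at (296,218). Top view: gold at (419,269), spare at (420,238), idler at (289,227), plate corners about (223,204)–(302,273).

```bash
cat > h.py <<'E'
import numpy as np,cv2
from scipy.spatial.transform import Rotation as R
from bench import ctrl,camera
def rot(q): return R.from_quat(np.r_[q[1:],q[0]]).as_matrix()
def cam(n):
    o=ctrl.get_obs(); c=camera(n)
    if n=="wrist":
        T=np.eye(4);T[:3,:3]=rot(o["eef_rot"]);T[:3,3]=o["eef_pos"];T=T@np.array(c["hand_eye"])
        c["P"],c["M"]=T[:3,3],T[:3,:3]
    else: c["P"],c["M"]=np.array(c["xyz"]),rot(c["rotation"])
    c["n"]=n; return c
def ray(c,u,v):
    x,y=(u-c["cx"])/c["fx"],(v-c["cy"])/c["fy"]
    if c["n"]=="wrist":
        r=np.hypot(x,y);s=np.sin(r)/max(r,1e-9);d=np.array([x*s,y*s,np.cos(r)])
    else: d=np.array([x,y,1.])
    return c["M"]@d
def on(c,p,z):
    d=ray(c,*p);return c["P"]+d*(z-c["P"][2])/d[2]
def proj(c,X):
    p=c["M"].T@(np.array(X)-c["P"])
    if c["n"]=="wrist":
        t=np.arctan2(np.hypot(p[0],p[1]),p[2])/np.hypot(p[0],p[1]);p=np.array([p[0]*t,p[1]*t,1])
    return np.array([c["cx"]+c["fx"]*p[0]/p[2],c["cy"]+c["fy"]*p[1]/p[2]])
def blobs(c,lo,hi,box,amin=20):
    x0,y0,x1,y1=box;h=cv2.cvtColor(c["color"],cv2.COLOR_BGR2HSV)[y0:y1,x0:x1]
    m=cv2.inRange(h,np.array(lo),np.array(hi))
    n,l,s,ce=cv2.connectedComponentsWithStats(m)
    return [(s[i,4],ce[i]+[x0,y0],s[i,:4]+[x0,y0,0,0],(l==i)) for i in range(1,n) if s[i,4]>=amin]
E
python3 - <<'E'
from h import *
S,T=cam("side"),cam("top")
# plate quad in both views
for c,b in((T,(205,190,320,290)),(S,(195,165,335,285))):
    B=max(blobs(c,(90,8,90),(125,60,215),b,200),key=lambda t:t[0])
    m=cv2.morphologyEx(B[3].astype(np.uint8),cv2.MORPH_CLOSE,np.ones((9,9)))
    cn=max(cv2.findContours(m,0,2)[0],key=cv2.contourArea)
    h=cv2.convexHull(cn)[:,0]+[b[0],b[1]]
    W=np.array([on(c,p,.014)[:2] for p in h],np.float32)
    r=cv2.minAreaRect(W);print(c["n"],B[0],B[2],"rect",r)
def lab(c,lo,hi,b):
    for t in blobs(c,lo,hi,b,8): print(c["n"],t[0],t[1].round(1),t[2])
for c,b in((T,(405,255,435,282)),(S,(405,312,445,350))):
    print("gold");lab(c,(15,90,60),(35,255,255),b)
for c,b in((T,(225,215,300,245)),(S,(230,190,310,235))):
    print("blue");lab(c,(100,120,60),(125,255,255),b)
for c,b in((T,(400,220,440,255)),(S,(420,275,465,315))):
    print("white");lab(c,(0,0,150),(180,70,255),b)
for c,b in((T,(405,255,435,282)),(S,(405,312,445,350))):
    print("flange");lab(c,(0,0,100),(180,70,255),b)
E
```

```text
Traceback (most recent call last):
ValueError: max() iterable argument is empty
```

```bash
python3 - <<'E'
import cv2,numpy as np
a=cv2.imread("pics/top0.png")[190:290,200:330];b=cv2.imread("pics/side0.png")[175:355,200:460]
a=cv2.resize(a,None,fx=3,fy=3);b=cv2.resize(b,None,fx=3,fy=3)[:540]
b=cv2.resize(b,(400,277));c=np.zeros((590,800,3),np.uint8);c[:300,:390]=a;
d=cv2.resize(cv2.imread("pics/top0.png")[220:290,360:460],None,fx=4,fy=4);c[:280,395:795]=d
e=cv2.resize(cv2.imread("pics/side0.png")[275:355,400:470],None,fx=3.6,fy=3.6);c[300:588,:252]=e
f=cv2.resize(cv2.imread("pics/side0.png")[175:275,200:340],None,fx=2.8,fy=2.8);c[300:580,260:652]=f
cv2.imwrite("pics/crop.png",c)
E
```

```text
(no output)
```

View pics/crop.png

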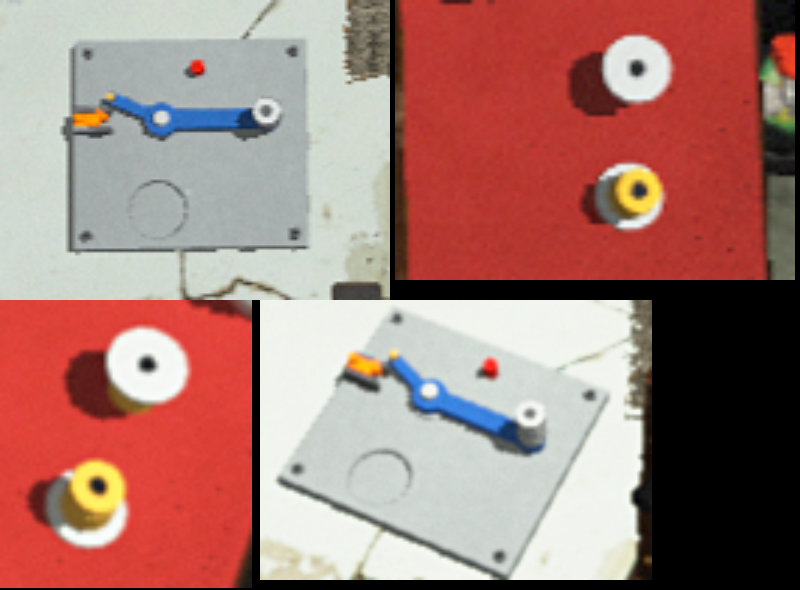

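The crop confirms it: near pulley is flange down (gold barrel end with dark bore), far one flange up. The plate is grey with dark corner screws, and the pocket outline is at about top (253,260).

```bash
python3 - <<'E'
from h import *
S,T=cam("side"),cam("top")
for c,p in((T,(240,245)),(S,(240,235))):
    col=c["color"][p[1],p[0]].astype(int);print(c["n"],col)
    m=(np.abs(c["color"].astype(int)-col).max(2)<22).astype(np.uint8)
    m=cv2.morphologyEx(m,cv2.MORPH_OPEN,np.ones((3,3)))
    b=(205,190,320,290) if c is T else (195,165,335,285)
    k=np.zeros_like(m);k[b[1]:b[3],b[0]:b[2]]=m[b[1]:b[3],b[0]:b[2]]
    n,l=cv2.connectedComponents(k);k=(l==l[p[1],p[0]]).astype(np.uint8)
    k=cv2.morphologyEx(k,cv2.MORPH_CLOSE,np.ones((7,7)))
    h=cv2.convexHull(max(cv2.findContours(k,0,2)[0],key=cv2.contourArea))[:,0]
    W=np.array([on(c,q,.014)[:2] for q in h],np.float32)
    print("rect",cv2.minAreaRect(W),h.min(0),h.max(0))
    dk=(cv2.cvtColor(c["color"],6)<110)
def lab(t,c,lo,hi,b,z):
    for B in blobs(c,lo,hi,b,3): print(t,c["n"],B[0],B[1].round(1),B[2],"pos",on(c,B[1],z).round(4))
lab("bore",T,(0,0,0),(180,255,75),(410,258,430,280),.036)
lab("bore",S,(0,0,0),(180,255,75),(418,318,436,336),.036)
lab("gold",T,(20,100,90),(35,255,255),(405,255,435,282),.036)
lab("gold",S,(20,100,90),(35,255,255),(405,312,445,350),.036)
lab("sparebore",T,(0,0,0),(180,255,90),(414,232,426,244),.036)
lab("sparebore",S,(0,0,0),(180,255,90),(432,286,448,300),.036)
lab("idlerbore",T,(0,0,0),(180,255,130),(284,222,293,231),.063)
lab("idlerbore",S,(0,0,0),(180,255,130),(290,211,301,219),.063)
for n in(T,): lab("screw",n,(0,0,0),(180,255,110),(222,202,303,275),.014)
lab("screw",S,(0,0,0),(180,255,110),(205,175,330,275),.014)
E
```

```text
top [175 176 169]
rect ((0.5418182015419006, 0.15711607038974762), (0.20969408750534058, 0.1887856274843216), 89.41011810302734) [225 203] [302 272]
side [209 215 209]
rect ((0.5436723232269287, 0.15639016032218933), (0.1905931979417801, 0.21143373847007751), 0.14159074425697327) [211 180] [322 269]
bore top 8 [420.9 267.1] [420 266   3   3] pos [ 0.4528 -0.2632  0.036 ]
bore top 3 [411. 275.] [410 275   3   1] pos [ 0.4322 -0.2361  0.036 ]
bore side 8 [426.9 326.1] [426 325   3   3] pos [ 0.4539 -0.2647  0.036 ]
gold top 97 [419.4 267.9] [413 262  13  12] pos [ 0.4508 -0.2591  0.036 ]
gold side 187 [425.7 328.7] [417 320  17  19] pos [ 0.4477 -0.2643  0.036 ]
sparebore top 8 [420.  236.5] [419 235   3   4] pos [ 0.5352 -0.2639  0.036 ]
sparebore side 11 [440.5 292.4] [439 291   4   4] pos [ 0.5359 -0.2663  0.036 ]
idlerbore top 8 [288.  226.5] [287 225   3   4] pos [0.562  0.0881 0.063 ]
idlerbore top 4 [284.2 229.2] [284 228   2   3] pos [0.5548 0.098  0.063 ]
idlerbore side 3 [296. 215.] [295 215   3   1] pos [0.5626 0.0849 0.063 ]
screw top 5 [228.6 207.8] [228 207   2   3] pos [
[... 826 characters left out ...]
81.5] [248 181   2   2] pos [0.6253 0.2489 0.014 ]
screw side 26 [247.8 201.4] [244 198  10  10] pos [0.5738 0.2217 0.014 ]
screw side 43 [235.4 203.7] [229 200  14   8] pos [0.5556 0.2451 0.014 ]
screw side 6 [279.2 200.7] [278 200   4   2] pos [0.6076 0.155  0.014 ]
screw side 5 [317.2 208.6] [316 208   3   2] pos [0.626  0.0633 0.014 ]
screw side 9 [255. 213.] [253 211   6   4] pos [0.5526 0.1903 0.014 ]
screw side 159 [287.  223.3] [263 214  36  16] pos [0.5597 0.1093 0.014 ]
screw side 5 [212.6 234.8] [212 234   2   3] pos [0.4595 0.2496 0.014 ]
screw side 128 [247.1 256.7] [207 239  81  36] pos [0.4444 0.1501 0.014 ]
screw side 7 [285. 266.] [284 265   3   3] pos [0.46   0.0629 0.014 ]
```

```bash
python3 -m pendant '[[0,0,0.3,0,0,0],[0,0,0.3,0,0,0],[0,0,0.3,0,0,0],[0.08,-0.28,0,0,0,0.038],[0.08,-0.28,0,0,0,0.038],[0.08,-0.28,0,0,0,0.038],[0.08,-0.28,0,0,0,0.038],[0.08,-0.28,0,0,0,0.038],[0.08,-0.28,0,0,0,0.038],[0.08,-0.28,0,0,0,0.036]]' 1; python3 - <<'E'
from h import *
T,S=cam("top"),cam("side")
for p in((336,150),(344,150),(336,240),(344,240)):print(p,on(T,p,.28).round(3))
for p in((405,73),(418,70),(340,196),(350,197)):print(p,on(S,p,.28).round(3))
print("lamp",on(T,(178,222),.25).round(3),on(S,(190,110),.25).round(3),on(T,(65,222),.25).round(3))
E
```

```text
time_s: 1.6
eef_pos: [0.3437, 0.1326, 0.4195]
eef_rot: [0.001, -0.001, 1.0, 0.0]
wrist_force: [0.7, 0.1, -0.1]
opening: 1.001
grasp_force: 0.0
(336, 150) [ 0.703 -0.032  0.28 ]
(344, 150) [ 0.703 -0.051  0.28 ]
(336, 240) [ 0.493 -0.028  0.28 ]
(344, 240) [ 0.493 -0.046  0.28 ]
(405, 73) [ 0.847 -0.033  0.28 ]
(418, 70) [ 0.867 -0.054  0.28 ]
(340, 196) [ 0.514 -0.037  0.28 ]
(350, 197) [ 0.52  -0.053  0.28 ]
lamp [0.544 0.335 0.25 ] [0.595 0.333 0.25 ] [0.547 0.595 0.25 ]
```

```bash
python3 -m pendant '[[0.078,-0.283,0,0,0,0],[0.078,-0.283,0,0,0,0],[0.078,-0.283,0,0,0,0],[0.078,-0.283,0,0,0,0],[0.078,-0.283,0,0,0,0],[0.078,-0.283,0,0,0,0],[0.078,-0.287,0,0,0,0],[0,0,-0.3,0,0,0],[0,0,-0.3,0,0,0],[0,0,-0.3,0,0,0]]'; python3 -m pendant '[[0,0,-0.25,0,0,0],[0,0,-0.25,0,0,0],[0,0,-0.2,0,0,0],[0,0,0,0,0,0],[0,0,0,0,0,0],[0,0,0,0,0,0],[0,0,0,0,0,0],[0,0,0,0,0,0],[0,0,0,0,0,0],[0,0,0,0,0,0]]'; python3 - <<'E'
from h import *
w=cam("wrist");cv2.imwrite("pics/w1.png",w["color"])
print(proj(w,(.4533,-.264,.036)))
for B in blobs(w,(15,90,60),(35,255,255),(100,100,640,480),150): print(B[0],B[1],B[2],on(w,B[1],.036))
E
```

```text
time_s: 2.95
eef_pos: [0.4534, -0.2619, 0.2375]
eef_rot: [0.0, 0.0, 1.0, 0.0]
wrist_force: [-0.4, 0.3, -0.4]
opening: 0.999
grasp_force: 0.0
time_s: 4.2
eef_pos: [0.4529, -0.2628, 0.0993]
eef_rot: [-0.0, 0.0, 1.0, -0.0]
wrist_force: [0.2, -0.7, -0.4]
opening: 0.999
grasp_force: 0.0
[316.1925359  266.14525591]
253 [616.35177866 136.47035573] [613 106   7  64] [ 0.365618   -0.06392325  0.036     ]
2375 [317.32421053 256.85894737] [292 225  52  65] [ 0.44774493 -0.26334549  0.036     ]
579 [315.83937824 344.22279793] [295 334  42  23] [ 0.50516876 -0.26442495  0.036     ]
```

View pics/w1.png

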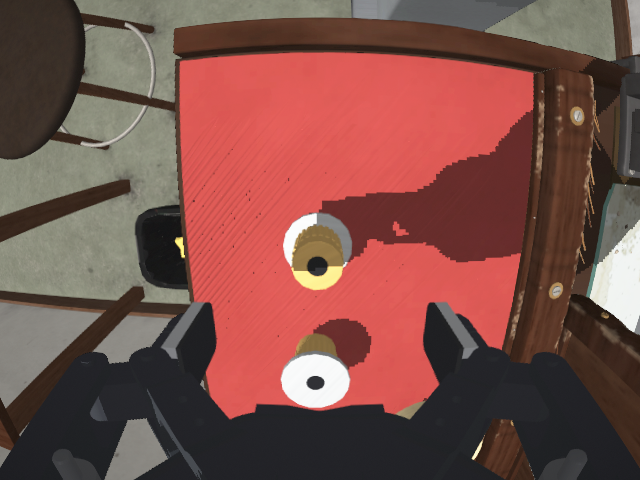

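The wrist view shows the gold bore at (317,266), as predicted from the fixed cameras, so I descend and grip.

```bash
python3 -m pendant '[[0.002,-0.004,-0.104,0,0,0],[0,0,-0.104,0,0,0],[0,0,-0.104,0,0,0],[0,0,-0.104,0,0,0],[0,0,0,0,0,0],[0,0,0,0,0,0],[0,0,0,0,0,0],[0,0,0,0,0,0],[0,0,0,0,0,0],[0,0,0,0,0,0]]' ; python3 -m pendant '[[0,0,0,0,0,0],[0,0,0,0,0,0],[0,0,0,0,0,0],[0,0,0,0,0,0],[0,0,0,0,0,0],[0,0,0,0,0,0],[0,0,0,0,0,0],[0,0,0,0,0,0],[0,0,0,0,0,0],[0,0,0,0,0,0]]' -1
```

```text
time_s: 5.5
eef_pos: [0.4534, -0.2636, 0.0163]
eef_rot: [0.0, 0.0, 1.0, -0.0]
wrist_force: [-0.1, 0.1, -0.2]
opening: 1.0
grasp_force: 0.0
time_s: 6.75
eef_pos: [0.4535, -0.2637, 0.0163]
eef_rot: [0.0, 0.0, 1.0, -0.0]
wrist_force: [1.1, 0.5, 5.8]
opening: 0.331
grasp_force: 59.2
```

```bash
python3 -m pendant '[[0,0,0.1,0,0,0],[0,0,0.29,0,0,0],[0,0,0.29,0,0,0],[0,0,0.29,0,0,0],[0,0,0.29,0,0,0],[0,0,0.29,0,0,0],[0,0,0.29,0,0,0],[0,0,0.16,0,0,0],[0,0,0,0,0,0],[0,0,0,0,0,0]]'; python3 -m pendant '[[0.016,0.25,0,0,0,0],[0.016,0.25,0,0,0,0],[0.016,0.25,0,0,0,0],[0.016,0.25,0,0,0,0],[0.016,0.25,0,0,0,0],[0.016,0.25,0,0,0,0],[0.016,0.25,0,0,0,0],[0.016,0.25,0,0,0,0],[0.016,0.254,0,0,0,0],[0,0,0,0,0,0]]'; python3 -m pendant '[[0,0,-0.29,0,0,0],[0,0,-0.29,0,0,0],[0,0,-0.29,0,0,0],[0,0,-0.29,0,0,0],[0,0,-0.29,0,0,0],[0,0,-0.15,0,0,0],[0,0,0,0,0,0],[0,0,0,0,0,0],[0,0,0,0,0,0],[0,0,0,0,0,0]]'; python3 - <<'E'
from h import *
w=cam("wrist");cv2.imwrite("pics/w2.png",w["color"])
p=w["P"];o=ctrl.get_obs();print(o["eef_pos"],proj(w,(.482,.187,.008)),proj(w,(.482,.187,.014)))
E
```

```text
time_s: 8.0
eef_pos: [0.4528, -0.2632, 0.4139]
eef_rot: [-0.001, 0.0, 1.0, 0.001]
wrist_force: [0.0, -1.0, -0.7]
opening: 0.332
grasp_force: 59.3
time_s: 9.25
eef_pos: [0.4808, 0.1902, 0.4131]
eef_rot: [-0.003, -0.002, 1.0, 0.0]
wrist_force: [0.2, -0.4, -0.8]
opening: 0.332
grasp_force: 59.7
time_s: 10.5
eef_pos: [0.4831, 0.1874, 0.0975]
eef_rot: [0.001, 0.0, 1.0, 0.0]
wrist_force: [-0.0, 0.6, -0.9]
opening: 0.333
grasp_force: 59.6
[0.48284239 0.18737289 0.09720113] [317.83501262 249.3639336 ] [317.80035881 252.30876943]
```

View pics/w2.png

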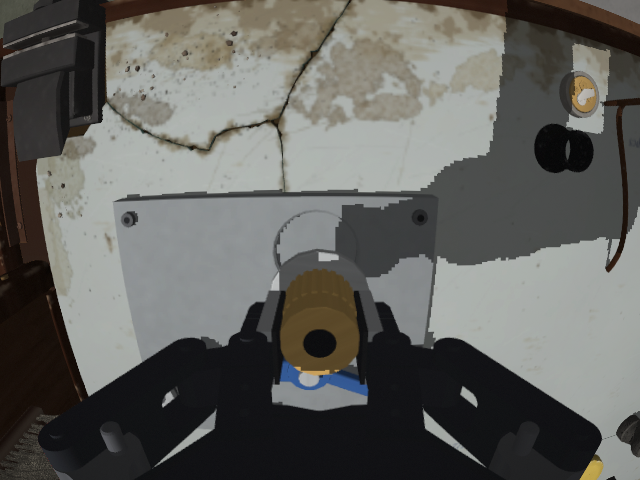

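```bash
python3 - <<'E'
from h import *
w=cam("wrist");o=ctrl.get_obs()["eef_pos"]
for b in((115,205,145,235),(405,202,436,232)):
    for B in blobs(w,(0,0,0),(180,255,80),b,15):print("screw",B[0],B[1],B[2],on(w,B[1],.014))
for B in blobs(w,(0,0,0),(180,255,50),(296,322,344,365),60):print("bore",B[0],B[1],on(w,B[1],o[2]+.0197)-o)
print("rim pred",[proj(w,(.482-.0255,.187,.014)),proj(w,(.482,.187+.0255,.014)),proj(w,(.482,.187-.0255,.014))])
g=cv2.cvtColor(w["color"],6)
print(g[205:216,316],g[245,268:285]); print(g[203:222,330])
E
```

```text
screw 84 [132.86904762 217.47619048] [126 212  12  14] [0.45814722 0.06587693 0.014     ]
screw 37 [126.21621622 220.27027027] [123 217   7   8] [0.45991497 0.06039781 0.014     ]
screw 930 [420.  216.5] [405 202  31  30] [0.45870537 0.24978566 0.014     ]
bore 743 [319.30686406 342.97846568] [-1.84377547e-05  5.20902981e-04  1.97000000e-02]
rim pred [array([317.75067828, 212.29549337]), array([359.04991385, 252.80563854]), array([276.62715553, 252.84715413])]
[144 142 142 142 142 127 120 132 143 143 143] [145 145 145 145 144 125  88  79  75 101 101 101 139 145 145 145 145]
[144 144 144 144 144 143 140 141 143 137 128 132 142 142 142 142 142 143
 143]
```

```bash
python3 -m pendant '[[-0.0065,-0.008,-0.1,0,0,0],[0,0,-0.1,0,0,0],[0,0,-0.05,0,0,0],[0,0,0,0,0,0],[0,0,0,0,0,0],[0,0,0,0,0,0],[0,0,-0.025,0,0,0],[0,0,-0.025,0,0,0],[0,0,-0.025,0,0,0],[0,0,0,0,0,0]]'; python3 -m pendant '[[0,0,-0.004,0,0,0],[0,0,-0.004,0,0,0],[0,0,0,0,0,0],[0,0,0,0,0,0],[0,0,0,0,0,0],[0,0,0,0,0,0],[0,0,0,0,0,0],[0,0,0,0,0,0],[0,0,0,0,0,0],[0,0,0,0,0,0]]'
```

```text
time_s: 11.85
eef_pos: [0.4806, 0.1856, 0.0306]
eef_rot: [-0.0, 0.0, 1.0, -0.0]
wrist_force: [-0.3, 0.4, -1.3]
opening: 0.328
grasp_force: 59.8
time_s: 13.1
eef_pos: [0.4807, 0.1857, 0.0303]
eef_rot: [-0.0, -0.0, 1.0, -0.0]
wrist_force: [-4.3, -1.8, 8.1]
opening: 0.33
grasp_force: 60.6
```

```bash
python3 -m pendant '[[0,0,0,0,0,0],[0,0,0,0,0,0],[0,0,0,0,0,0],[0,0,0,0,0,0],[0,0,0,0,0,0],[0,0,0,0,0,0],[0,0,0.05,0,0,0],[0,0,0.2,0,0,0],[0,0,0.2,0,0,0],[0,0,0.2,0,0,0]]' 0.3; python3 - <<'E'
from h import *
cs=[cam(n) for n in("wrist","top","side")];w=cs[0]
cv2.imwrite("pics/w3.png",w["color"])
for c in cs[1:]:
    p=proj(c,(.4815,.1863,.05)).astype(int);b=(p[0]-16,p[1]-16,p[0]+16,p[1]+16)
    for B in blobs(c,(0,0,0),(180,255,90),b,4):print(c["n"],B[0],B[1],on(c,B[1],.05))
p=proj(w,(.4815,.1863,.05));print(p)
b=[int(v) for v in(p[0]-25,p[1]-25,p[0]+25,p[1]+25)]
for B in blobs(w,(0,0,0),(180,255,60),b,40):print("w",B[0],B[1],on(w,B[1],.05))
E
```

```text
time_s: 14.35
eef_pos: [0.4808, 0.1856, 0.1615]
eef_rot: [0.0, 0.0, 1.0, 0.0]
wrist_force: [-0.2, -0.0, -0.2]
opening: 0.648
grasp_force: 0.0
top 270 [242.42592593 255.8037037 ] [0.48741204 0.2090725  0.05      ]
top 17 [264.64705882 250.88235294] [0.49974179 0.15060868 0.05      ]
side 8 [239.5 230. ] [0.48104766 0.18488526 0.05      ]
side 22 [224.13636364 235.31818182] [0.45479301 0.20877612 0.05      ]
side 13 [231.         236.38461538] [0.45892593 0.19368747 0.05      ]
[319.50648607 242.46159823]
w 201 [319.05970149 241.78606965] [0.48101385 0.185992   0.05      ]
```

View pics/w3.png

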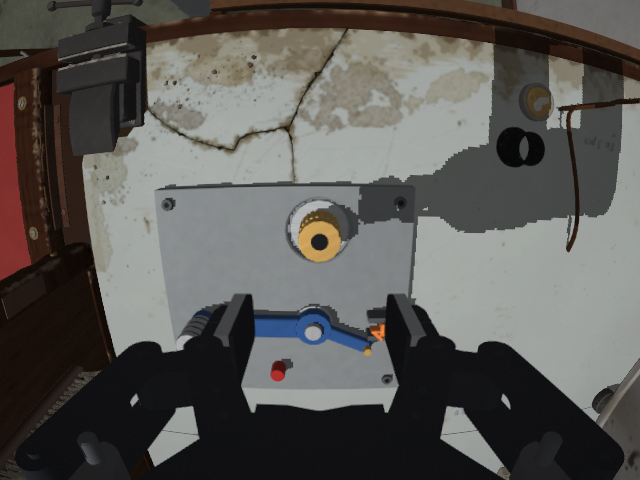

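Wrist view: the pulley stands upright in the pocket with its bore at (319,242), which casts to (0.481,0.186) at the seated height. Roller is at about (195,330), still at rest.

```bash
python3 - <<'E'
from h import *
print(ctrl.get_obs()["q"].round(2))
q=np.linspace(0,.72,21);x=.095*np.sin(q);y=-.095*np.cos(q)
print(np.c_[q[1:],np.diff(x)/.2,np.diff(y)/.2].round(4))
E
python3 -m pendant '[[0.04,-0.1,0,0,0,-0.11],[0.04,-0.1,0,0,0,-0.11],[0.04,-0.1,0,0,0,-0.11],[0.04,-0.1,0,0,0,-0.11],[0.04,-0.096,0,0,0,-0.11],[0.04,0,0,0,0,-0.11],[0.04,0,0,0,0,-0.11],[0.04,0,0,0,0,-0.11],[0.04,0,0,0,0,-0.11],[0.046,0,0,0,0,-0.01]]' 1; python3 - <<'E'
from h import *
w=cam("wrist");cv2.imwrite("pics/w4.png",w["color"]);o=ctrl.get_obs();print(o["q"].round(2),o["eef_pos"],o["eef_rot"],proj(w,(.562,.0864,.063)))
E
```

```text
[ 0.14  0.13  1.83  0.    1.18 -1.43]
[[3.60e-02 1.71e-02 3.00e-04]
 [7.20e-02 1.71e-02 9.00e-04]
 [1.08e-01 1.70e-02 1.50e-03]
 [1.44e-01 1.70e-02 2.10e-03]
 [1.80e-01 1.69e-02 2.80e-03]
 [2.16e-01 1.68e-02 3.40e-03]
 [2.52e-01 1.66e-02 4.00e-03]
 [2.88e-01 1.65e-02 4.60e-03]
 [3.24e-01 1.63e-02 5.20e-03]
 [3.60e-01 1.61e-02 5.70e-03]
 [3.96e-01 1.59e-02 6.30e-03]
 [4.32e-01 1.57e-02 6.90e-03]
 [4.68e-01 1.54e-02 7.40e-03]
 [5.04e-01 1.51e-02 8.00e-03]
 [5.40e-01 1.48e-02 8.50e-03]
 [5.76e-01 1.45e-02 9.10e-03]
 [6.12e-01 1.42e-02 9.60e-03]
 [6.48e-01 1.38e-02 1.01e-02]
 [6.84e-01 1.34e-02 1.06e-02]
 [7.20e-01 1.31e-02 1.10e-02]]
time_s: 15.75
eef_pos: [0.5615, 0.0865, 0.1583]
eef_rot: [-0.001, 0.707, 0.707, -0.001]
wrist_force: [-0.5, 0.7, 0.1]
opening: 1.003
grasp_force: 0.0
[-0.06  0.25  1.69  0.    1.2  -0.06] [0.56276701 0.08631614 0.15871264] [-2.09765070e-04  7.06578060e-01  7.07635054e-01 -1.80695381e-04] [320.04487724 249.96481007]
```

View pics/w4.png

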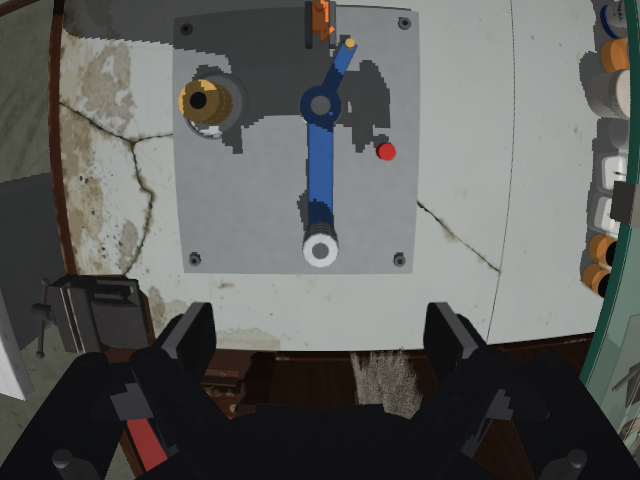

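The roller's bore is at (320,250), exactly as predicted. I descend and pinch it.

```bash
python3 -m pendant '[[0,0,-0.12,0,0,0],[0,0,-0.12,0,0,0],[0,0,-0.12,0,0,0],[0,0,-0.12,0,0,0],[0,0,-0.06,0,0,0],[0,0,-0.035,0,0,0],[0,0,0,0,0,0],[0,0,0,0,0,0],[0,0,0,0,0,0],[0,0,0,0,0,0]]'; python3 -m pendant '[[0,0,0,0,0,0],[0,0,0,0,0,0],[0,0,0,0,0,0],[0,0,0,0,0,0],[0,0,0,0,0,0],[0,0,0,0,0,0],[0,0,0,0,0,0],[0,0,0,0,0,0],[0,0,0,0,0,0],[0,0,0,0,0,0]]' -1
```

```text
time_s: 17.05
eef_pos: [0.5623, 0.0864, 0.045]
eef_rot: [0.0, 0.707, 0.707, 0.0]
wrist_force: [0.3, 0.2, 0.8]
opening: 0.998
grasp_force: 0.0
time_s: 18.3
eef_pos: [0.5619, 0.0864, 0.0446]
eef_rot: [-0.0, 0.707, 0.707, -0.0]
wrist_force: [-3.3, -0.6, 5.1]
opening: 0.256
grasp_force: 58.6
```

Pinched. Now along the arc, turning with the arm (0.036 rad per row = 0.023).

```bash
python3 -m pendant '[[0.017,0.0003,0,0,0,0.023],[0.017,0.001,0,0,0,0.023],[0.017,0.0015,0,0,0,0.023],[0.017,0.002,0,0,0,0.023],[0.017,0.003,0,0,0,0.023],[0.017,0.0034,0,0,0,0.023],[0.0166,0.004,0,0,0,0.023],[0.0165,0.0046,0,0,0,0.023],[0.0163,0.0052,0,0,0,0.023],[0.016,0.0057,0,0,0,0.023]]'
```

```text
time_s: 19.55
eef_pos: [0.5944, 0.0922, 0.0445]
eef_rot: [-0.001, 0.568, 0.823, -0.001]
wrist_force: [-6.4, -1.3, 8.2]
opening: 0.261
grasp_force: 58.9
```

```bash
python3 -m pendant '[[0.016,0.0063,0,0,0,0.023],[0.0157,0.0069,0,0,0,0.023],[0.0154,0.0074,0,0,0,0.023],[0.015,0.008,0,0,0,0.023],[0.0148,0.0085,0,0,0,0.023],[0.0145,0.009,0,0,0,0.023],[0.0142,0.0096,0,0,0,0.023],[0.0138,0.01,0,0,0,0.023],[0.012,0.0095,0,0,0,0.02],[0,0,0,0,0,0]]'; python3 - <<'E'
from h import *
o=ctrl.get_obs();p=o["eef_pos"];print(p,o["wrist_force"],np.arctan2(p[0]-.562,.1814-p[1]))
E
```

```text
time_s: 20.8
eef_pos: [0.6212, 0.1075, 0.0446]
eef_rot: [-0.001, 0.43, 0.903, -0.001]
wrist_force: [-5.4, -1.6, 7.9]
opening: 0.258
grasp_force: 58.9
[0.62118793 0.10751615 0.0445676 ] [-5.42543249 -1.55462696  7.94307684] 0.6754078344181993
```

```bash
python3 -m pendant '[[0.006,0.005,0,0,0,0.008],[0.006,0.005,0,0,0,0.008],[0,0,0,0,0,0],[0,0,0,0,0,0],[0,0,0,0,0,0],[0,0,0,0,0,0],[0,0,0,0,0,0],[0,0,0,0,0,0],[0,0,0,0,0,0],[0,0,0,0,0,0]]'; python3 - <<'E'
from h import *
o=ctrl.get_obs();p=o["eef_pos"];print(p,o["wrist_force"],np.arctan2(p[0]-.562,.1814-p[1]))
w=cam("wrist");cv2.imwrite("pics/w5.png",w["color"])
E
```

```text
time_s: 22.05
eef_pos: [0.6227, 0.1088, 0.0445]
eef_rot: [-0.001, 0.419, 0.908, -0.001]
wrist_force: [-8.5, -4.3, 10.2]
opening: 0.261
grasp_force: 59.2
[0.62273075 0.10876499 0.04450229] [-8.54432246 -4.27381494 10.2135136 ] 0.6963737901238107
```

View pics/w5.png

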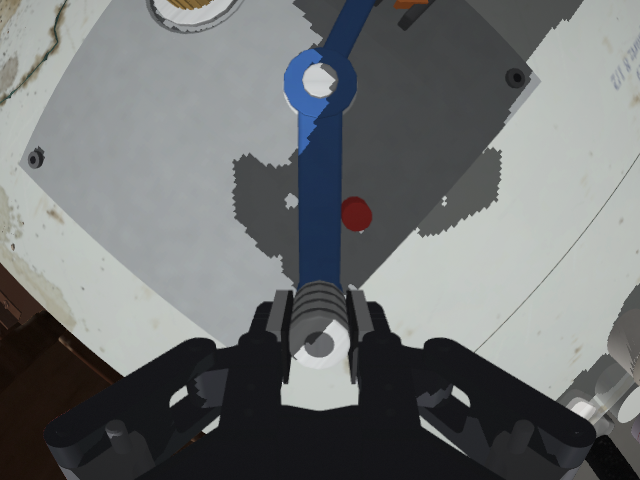

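The arm touches the red stop post (355,213) with the roller pinched at (320,340). The pulley's flange still sits in the pocket at (195,10), and the force rise confirms the stop. Handing in.

```bash
python3 -c "
from bench import ctrl
print(ctrl.hand_in())"
```

```text
the job is handed in; nothing more can be done
None
```

The pulley is seated flange down in the pocket and released. The tensioner arm is held by its pinched roller at the red stop, at about 0.70 rad. I handed the job in at about 22 s; the hand-in gave no verdict.

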